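# Turn the upside-down coaster over with the spatula

## Task

The round coaster was put down on the white tier with its cork underside up. Take the spatula, put its blade under the part of the round coaster that sticks out past the tier's edge, and flip it over so that it lies flat on the tier with its glazed face up; the hand must not touch the coaster. Leave the square coaster where it is and lay the spatula back down flat on the table.

Things in the scene. Friction and masses are not known exactly. Their poses are not given: they have to be found in the camera images.
- round_coaster: The coaster to flip: disc 95 mm across, 10 mm thick, about 0.13 kg: blue ceramic 7 mm thick, cork pad 88 mm across, 3 mm thick on its back. It starts cork up on the tier, its rim sticking out 24 to 36 mm past the tier's -y edge, at either side of the square one. Origin: centre of the glazed face (underneath at the start). z points out through the cork: up at the start, down once flipped.
- square_coaster: Bystander: square blue ceramic coaster, 90 x 90 x 10 mm, right way up (cork down), sticking out over the same edge, 140 to 160 mm from the round one. Origin: centre of its underside.
- tier: White metal rack tier fixed on the table, 300 (x) by 340 mm (y), flat rimless top 60 mm up, sheet 6 mm, open below, thin legs at x = +-140. Origin: on the table under its middle, z up. The coasters overhang its -y edge (y = -170, at the robot's right). Towards +y the top is free up to a loose grey pencil case (200 x 65 x 30 mm high) whose near side is at y = 80: room to tip the coaster over.
- spatula: Turner lying flat on the table at the robot's right, 0.13 kg. Origin: on its underside, below the grip point near its centre of mass; x points to the blade, z up. Straight-sided black handle 20 mm wide, 26 high, x = -95 to 35; neck 16 wide, 5 high, to x = 70; flat steel blade x = 70 to 155, 70 wide, 3 thick, its underside level with the handle's.
Things that resemble listed ones, but are neither listed nor needed, are in the scene too. Leave any turquoise or yellow look-alike of the round_coaster alone.

How it is judged:
By the outcome, as a careful person would: the job done as asked, in the order asked, and still so for the second after the job is handed in, with the robot touching nothing.
It also fails if it takes over 58 s, if anything falls off the work surface, if the arm or the gripper's body presses on something with over 40 N, if the wrist force passes 120 N, or if a joint passes its speed limit or range.

## Robot

A 7-joint arm with a two-finger parallel gripper is mounted at the origin on the work surface. World frame = base frame: x ahead of the robot, y to its left, z up, the work surface at z = 0. Lengths are in mm, angles in rad, forces in N, time in s.
With the tool pointing down it reaches from about 425 to 825 mm from the base axis. Payload 3.6 kg.
Tool frame: the origin (TCP) lies midway between the tips of the shut fingers; the grasp point (between the pads) lies ctrl.grip_depth behind it (ctrl.grip_depth is the distance from the TCP to the grasp point, in mm); z points along the fingers, y is the direction in which the jaws open and shut (so a half turn about z gives the same grasp; the last joint's range is limited). The gripper opens to 85 mm and grips with 20 to 120 N. Pads are 22 mm wide; open, the fingers measure 114 mm over their backs; the gripper's body (76 mm by 85 mm) begins 54 mm behind the grasp point. The pads swing forward as they close: fully open they stand 13 mm farther back than shut.
Start: joints at [1.147, 0.615, -0.013, 1.423, 0.008, 1.103, -0.04], TCP at [251.213, -599.462, 231.297] pointing down, gripper open.
Joint ranges: [-3.12, 3.12], [-0.3, 2.06], [-1.34, 1.32], [0.26, 2.42], [-1.36, 4.5], [0.01, 1.98], [-2.84, 2.84]. Speed limits (rad/s): [2.79, 2.79, 3.14, 3.14, 3.14, 3.14, 3.14].

## Interface

Orientations are given as a rotation vector (axis times angle).
In Python, from station import ctrl gives the robot as it stands. The module is installed in compiled form; this text tells all that it offers.
- The arm moves only by the shell command python3 -m jog 'ROWS' [FORCE]. ROWS is JSON, a list that holds one entry, the list of rows, each a list of 5 numbers: the shift along the tool's x, y, z in cm, then the turn about the tool's z in degrees, then the opening, from 0 (shut) to 1 (fully open). A call has 1 to 5 rows; each row is the pose to reach, as a shift and turn from the pose measured when the call began, along the tool's axes at that moment; what a row does not reach only later rows make up. A row lasts 1/8 s, in which the tool goes at most 62.5 mm and 10.7 degrees, less where a joint would pass 70% of its speed; a pose out of reach is approached as far as the arm can. A call with a gripper value outside its range is refused whole. The fingers move at their own pace and stop on an object; FORCE is the grip in N (left out, the last holds). Time passes only in rows, so rows that repeat a pose let the fingers close. It gives the time, the measured TCP pose, the force and the opening at its end, in the units of the state.
- ctrl.get_obs(): the state, without advancing time (a new reading comes with each control period).
- ctrl.grab_frame(name): name is "side" or "top"; returns a dict with "pixels" (400x640x3 uint8, blue, green, red), "vfov" (degrees; the focal length in pixels is half the picture's height over the tangent of half this angle, whatever the lens; pixels are square), "cx", "cy" (the principal point, pixels), "rvec" (rotation vector, rad) and "tvec" (3), from world to camera coordinates, as OpenCV has them. Camera axes: x right, y down, z forward; pixel columns grow to the right and rows downward; lengths in mm; the calibration is good to about 2 mm. A picture is of the moment at which its call begins. There is no depth.
- ctrl.close_job(): hands the job in, once; it reports no verdict.
The state is a dict: "time": time; "qpos": joint angles; "qd": joint speeds; "joint_torque": joint torques, N m; "eef_pos": TCP position; "ee_rot": TCP orientation; "ft_force": force on the tool from outside, world axes, zero at the start; "ft_torque": the same for the moment, N m; "gripper_width": finger opening in mm.
Only numpy, scipy, OpenCV 4.12 (cv2) and the standard library are available. Lean on these libraries where they do the work, as an engineer would, in place of code of your own. Each camera call takes 0.05 s, during which the arm holds its last target.

## Working session

There is one attempt and no reset: what is moved stays moved. The work goes in short steps, Python scripts to look and compute and a shell command to move; the robot and the scene stay as the last step left them, time stands still between calls to the robot, and variables do not carry over. Pictures are saved under pics/ and viewed, and the job is handed in when it is done.

```bash
mkdir -p pics
cat > h.py <<'E'
import numpy as np,cv2
from station import ctrl
from scipy.spatial.transform import Rotation as R
def snap(n,fn=None):
    f=ctrl.grab_frame(n)
    if fn: cv2.imwrite('pics/'+fn,f['pixels'])
    np.savez('pics/last_%s.npz'%n,**{k:np.array(v) for k,v in f.items()})
    return f
def last(n): 
    d=np.load('pics/last_%s.npz'%n); return {k:d[k] for k in d}
def K(f):
    h=f['pixels'].shape[0]; fl=h/2/np.tan(np.radians(float(f['vfov']))/2)
    return fl,float(f['cx']),float(f['cy'])
def ray(f,u,v,z):
    fl,cx,cy=K(f); Rm=R.from_rotvec(np.ravel(f['rvec'])).as_matrix(); t=np.ravel(f['tvec'])
    c=-Rm.T@t; d=Rm.T@np.array([(u-cx)/fl,(v-cy)/fl,1]); s=(z-c[2])/d[2]
    return c+s*d
def proj(f,p):
    fl,cx,cy=K(f); Rm=R.from_rotvec(np.ravel(f['rvec'])).as_matrix(); t=np.ravel(f['tvec'])
    q=Rm@np.asarray(p,float)+t; return np.array([fl*q[0]/q[2]+cx,fl*q[1]/q[2]+cy])
def crop(f,x0,y0,x1,y1,s,fn):
    im=f['pixels'][y0:y1,x0:x1]; cv2.imwrite('pics/'+fn,cv2.resize(im,None,fx=s,fy=s,interpolation=cv2.INTER_CUBIC))
E
python3 - <<'E'
from h import *
for n in('top','side'):
    f=snap(n,n+'0.png'); Rm=R.from_rotvec(np.ravel(f['rvec'])).as_matrix(); print(n,f['vfov'],f['cx'],f['cy'],-Rm.T@np.ravel(f['tvec']),Rm.round(2).tolist())
o=ctrl.get_obs();print(o,ctrl.grip_depth); print(R.from_rotvec(o['ee_rot']).as_matrix().round(3))
E
```

```text
top 42.56653285258544 317.008043908709 198.43541166839384 [ 425.00181558  -90.84027301 1132.37297466] [[0.02, -1.0, -0.0], [-1.0, -0.02, -0.06], [0.06, 0.01, -1.0]]
side 50.34084958040454 313.4531055850482 195.8074926615321 [ 427.83594759 -601.73980938  675.04609943] [[0.99, -0.15, 0.01], [-0.1, -0.76, -0.64], [0.11, 0.63, -0.77]]
{'time': 0.1, 'qpos': array([ 1.14750316,  0.61581826, -0.01262308,  1.4247602 ,  0.00811612,
        1.10338168, -0.04043142]), 'qd': array([ 0.00061213, -0.00110089,  0.00047461, -0.00305606, -0.00012298,
        0.00060165,  0.00126444]), 'joint_torque': array([ 1.22771111e-03, -4.70382106e+01,  2.60399356e-01, -1.71571738e+01,
        1.01668836e-02,  5.85062080e-03,  8.79216572e-06]), 'eef_pos': array([ 250.94393332, -598.85739734,  230.24957468]), 'ee_rot': array([-3.07773307e+00, -6.18826391e-01,  7.77490580e-04]), 'ft_force': array([0.64009366, 0.49063991, 0.45037318]), 'ft_torque': array([-0.01836542, -0.0046134 , -0.00043646]), 'gripper_width': 85.06911318653417} 18.700000000000003
[[ 0.922  0.387 -0.001]
 [ 0.387 -0.922  0.002]
 [-0.    -0.002 -1.   ]]
```

View pics/top0.png

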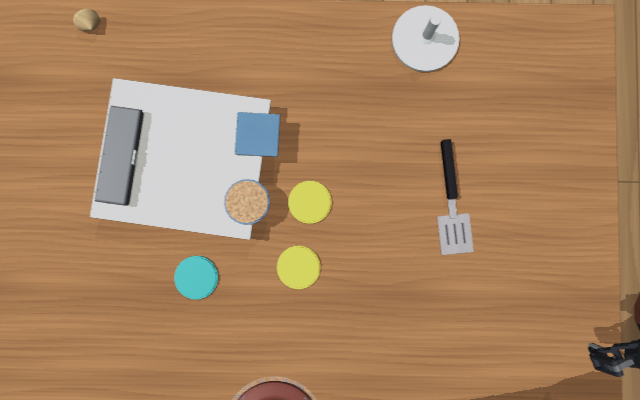

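View pics/side0.png

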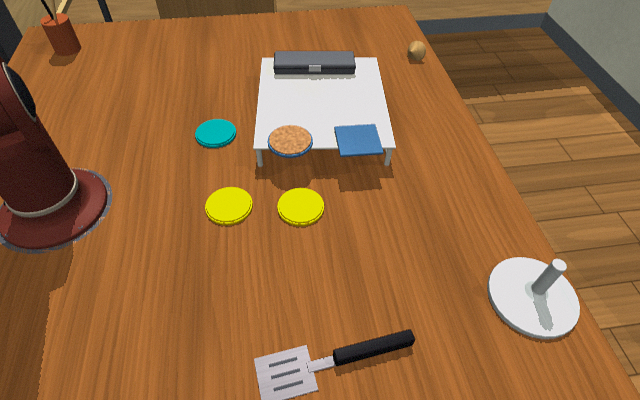

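The top view shows the round coaster cork up at (247,202), with the square blue one at (258,134). The turquoise look-alike is at (196,277), and the yellow ones are at (310,202) and (298,267). The spatula runs from (447,140) to (456,253). The only cork-topped, blue-rimmed disc overhanging the tier is (247,202), so I'll confirm that one in crops.

Run:
```python
from h import *
f=last('top'); crop(f,80,70,340,250,3,'c1.png'); crop(f,400,120,520,270,4,'c2.png')
f=last('side'); crop(f,230,40,430,190,4,'c3.png')
```

```text
(no output)
```

View pics/c1.png

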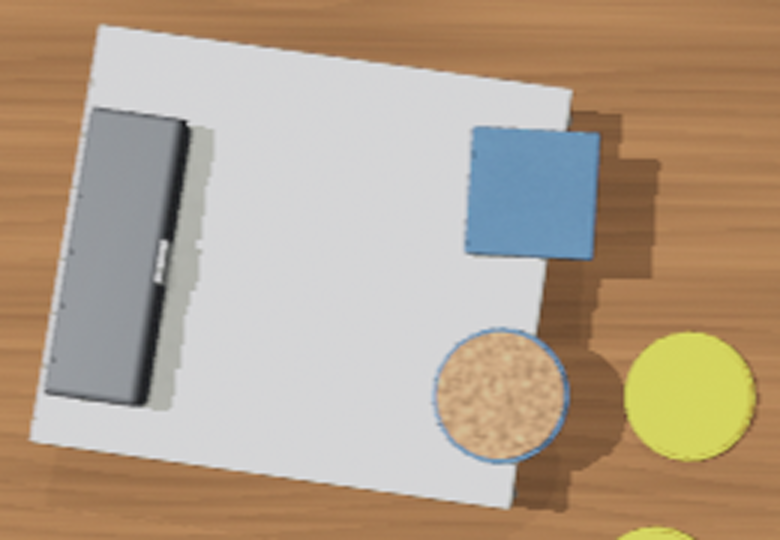

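View pics/c2.png

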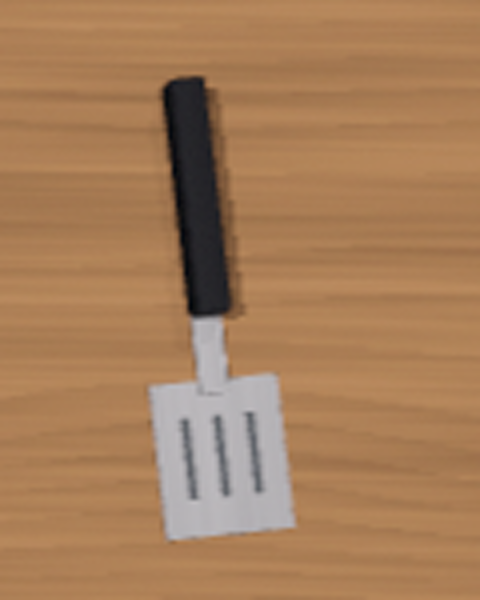

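View pics/c3.png

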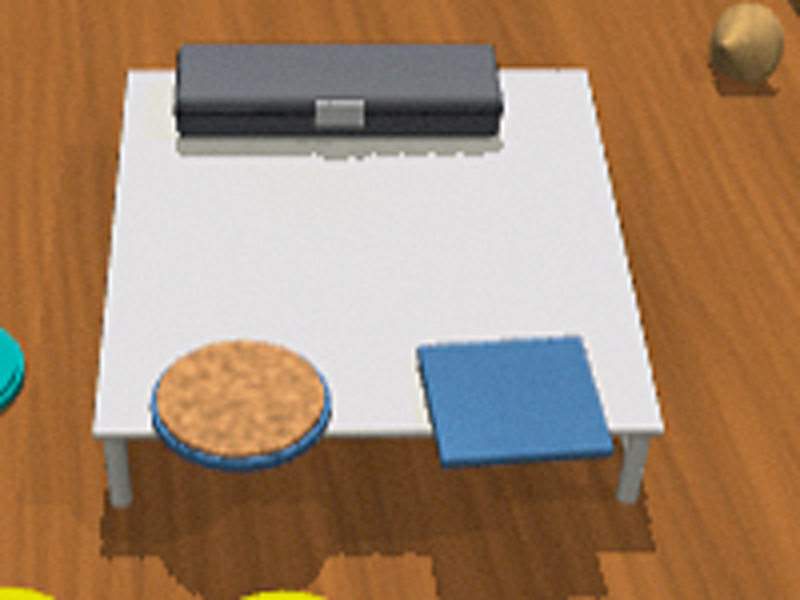

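The crop confirms it: cork up with a blue rim, overhanging the tier's -y edge, next to the square coaster. Next I'll measure positions.

Run:
```python
from h import *
f=last('top'); g=last('side')
c1=lambda u,v:(u/3+80-.33,v/3+70-.33); c2=lambda u,v:(u/4+400-.375,v/4+120-.375); c3=lambda u,v:(u/4+230-.375,v/4+40-.375)
T=[ray(f,*c1(*p),60) for p in((100,26),(571,90),(510,508),(31,441))]
for p in T: print('tier',p.round(1))
print([np.linalg.norm(T[i]-T[(i+1)%4]).round(1) for i in range(4)])
T2=[ray(g,*c3(*p),60) for p in((128,70),(587,70),(661,432),(95,432))]
for p in T2: print('tier side',p.round(1))
e=T[2]-T[1]; print('yaw -y edge (tier x dir)',np.degrees(np.arctan2(-e[1],-e[0])))
e=T[0]-T[1]; print('tier y dir',np.degrees(np.arctan2(e[1],e[0])))
for p in((433,395),(570,395),(501,327),(501,464)): print('rc',ray(f,*c1(*p),67).round(1))
for p in((152,402),(331,402)): print('rc side',ray(g,*c3(*p),66).round(1))
for p in((472,126),(599,132),(593,259),(465,254)): print('sq',ray(f,*c1(*p),70).round(1))
a=[ray(f,*c2(*p),z) for p,z in(((165,87),26),((205,79),26),((191,317),26),((230,311),26),((149,386),3),((277,374),3),((167,541),3),((296,526),3))]
for p in a: print('spat',p.round(1))
for p in((335,352,26),(412,333,26),(306.5,346,3),(318,391,3),(255,358,3),(263,402,3)): print('spat side',ray(g,*p).round(1))
```

```text
tier [741.5 354.4  60. ]
tier [701.  19.  60.]
tier [405.8  54.4  60. ]
tier [446.4 389.9  60. ]
[np.float64(337.8), np.float64(297.3), np.float64(338.0), np.float64(297.2)]
tier side [448.  389.5  60. ]
tier side [744.  352.3  60. ]
tier side [700.4  14.8  60. ]
tier side [407.6  53.9  60. ]
yaw -y edge (tier x dir) -6.839384083427356
tier y dir 83.11694776279606
rc [483.1 108.9  67. ]
rc [484.8  13.9  67. ]
rc [531.3  63.   67. ]
rc [436.2  60.4  67. ]
rc side [438.6  66.2  66. ]
rc side [531.5  53.9  66. ]
sq [671.7  86.6  70. ]
sq [669.   -2.3  70. ]
sq [ 5.795e+02 -2.000e-01  7.000e+01]
sq [581.5  89.   70. ]
spat [ 624. -351.   26.]
spat [ 628.8 -372.7   26. ]
spat [ 499.1 -365.3   26. ]
spat [ 502.8 -386.3   26. ]
spat [ 462.3 -348.1    3. ]
spat [ 470.1 -418.2    3. ]
spat [ 377.8 -358.1    3. ]
spat [ 387.2 -428.6    3. ]
spat side [ 503.7 -375.9   26. ]
spat side [ 629.  -363.7   26. ]
spat side [ 463.2 -352.1    3. ]
spat side [ 471.  -421.4    3. ]
spat side [ 381.2 -359.4    3. ]
spat side [ 389.  -424.9    3. ]
```

```bash
cat >> h.py <<'E'
def tgt(p,yaw):
    o=ctrl.get_obs(); M=R.from_rotvec(o['ee_rot']).as_matrix(); y=np.degrees(np.arctan2(M[1,0],M[0,0]))
    s=M.T@(np.array(p)-o['eef_pos'])/10; t=-((yaw-y+180)%360-180)
    print('t %.2f'%o['time'],'pos',o['eef_pos'].round(1),'yaw %.1f'%y,'q',o['qpos'].round(2),'F',o['ft_force'].round(1),'w %.1f'%o['gripper_width']); print('shift cm',s.round(2),'turn %.1f'%t,'tilt z',M[:,2].round(3))
E
python3 - <<'E'
from h import *
tgt([534,-374,80],187)
E
```

```text
t 0.10 pos [ 250.9 -598.9  230.2] yaw 22.7 q [ 1.15  0.62 -0.01  1.42  0.01  1.1  -0.04] F [0.6 0.5 0.5] w 85.1
shift cm [34.8  -9.76 15.05] turn -164.3 tilt z [-0.001  0.002 -1.   ]
```

```bash
python3 -m jog '[[[5,-1.4,0,-10,1],[10,-2.8,0,-20,1],[15,-4.2,0,-30,1],[20,-5.6,0,-40,1],[25,-7,0,-50,1]]]'
python3 - <<'E'
from h import *
tgt([534,-374,80],187)
E
```

```text
time: 0.72
eef_pos: [455.3, -436.4, 229.9]
ee_rot: [-2.522, -1.868, -0.0]
ft_force: [-0.3, -1.5, 0.5]
gripper_width: 85.1
t 0.72 pos [ 455.3 -436.4  229.9] yaw 73.1 q [ 0.88  0.6  -0.26  1.48  0.16  1.09  0.3 ] F [-0.3 -1.5  0.5] w 85.1
shift cm [ 8.23  5.75 14.99] turn -113.9 tilt z [-0.002  0.003 -1.   ]
```

```bash
python3 -m jog '[[[2,1.4,2,-10,1],[4,2.8,4,-20,1],[6,4.2,6,-30,1],[8.2,5.7,8,-40,1],[8.2,5.7,8,-50,1]]]'
python3 - <<'E'
from h import *
tgt([534,-374,80],187)
E
```

```text
time: 1.35
eef_pos: [534.5, -370.4, 147.4]
ee_rot: [-1.479, -2.763, -0.007]
ft_force: [-0.6, -0.6, 0.8]
gripper_width: 85.5
t 1.35 pos [ 534.5 -370.4  147.4] yaw 123.7 q [ 0.83  0.74 -0.47  1.5   0.37  0.99  0.86] F [-0.6 -0.6  0.8] w 85.5
shift cm [-0.33 -0.25  6.74] turn -63.3 tilt z [-0.004  0.007 -1.   ]
```

```bash
python3 -m jog '[[[-0.3,-0.2,1,-10,1],[-0.3,-0.2,2,-20,1],[-0.3,-0.2,3,-30,1],[-0.3,-0.2,3,-40,1],[-0.3,-0.2,3,-50,1]]]'
python3 - <<'E'
from h import *
tgt([534,-374,80],187)
E
```

```text
time: 1.98
eef_pos: [533.7, -373.8, 116.5]
ee_rot: [-0.164, -3.131, -0.012]
ft_force: [0.7, 0.3, 0.7]
gripper_width: 85.5
t 1.98 pos [ 533.7 -373.8  116.5] yaw 174.0 q [ 0.95  0.83 -0.68  1.52  0.57  1.01  1.57] F [0.7 0.3 0.7] w 85.5
shift cm [-0.05 -0.05  3.65] turn -13.0 tilt z [-0.006  0.008 -1.   ]
```

```bash
python3 -m jog '[[[0,0,0,-7,1],[0,0,0,-13,1],[0,0,0,-13,1]]]'
python3 - <<'E'
from h import *
tgt([534,-374,80],187); f=snap('top','t1.png'); crop(f,380,100,540,280,4,'c4.png'); snap('side','s1.png')
E
```

```text
time: 2.35
eef_pos: [533.2, -373.9, 115.7]
ee_rot: [0.189, -3.129, -0.015]
ft_force: [-0.5, -1.7, 0.4]
gripper_width: 85.3
t 2.35 pos [ 533.2 -373.9  115.7] yaw -173.1 q [ 0.97  0.85 -0.74  1.52  0.62  1.03  1.76] F [-0.5 -1.7  0.4] w 85.3
shift cm [-0.1  -0.05  3.57] turn -0.1 tilt z [-0.007  0.009 -1.   ]
```

View pics/c4.png

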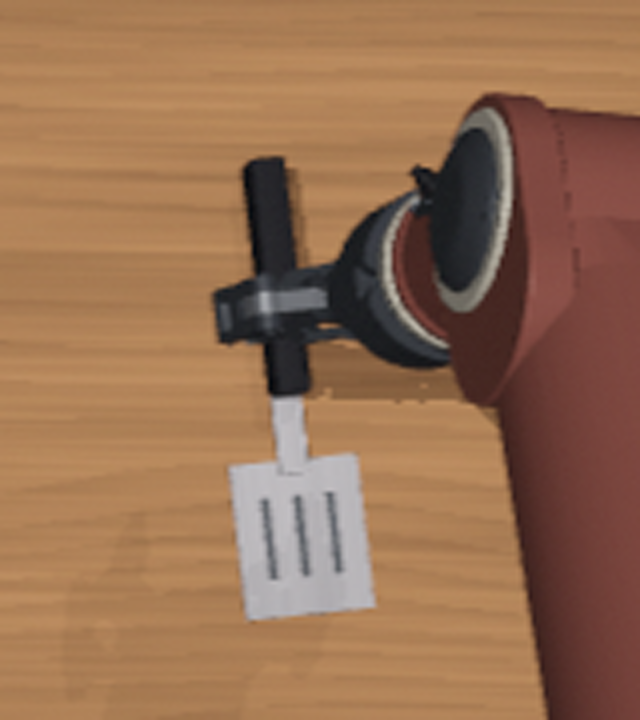

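View pics/s1.png

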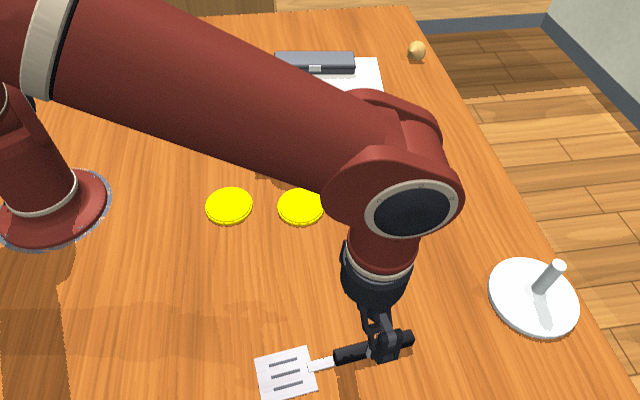

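The top crop shows the jaws at (270,310) straddling the handle and aligned with it. Going down.

```bash
python3 -m jog '[[[0,0,3,0,1],[0,0,6,0,1],[0,0,9,0,1],[0,0,10.6,0,1],[0,0,10.6,0,1]]]'
python3 - <<'E'
from h import *
tgt([534,-374,6],187)
E
```

```text
time: 3.08
eef_pos: [532.1, -372.7, 9.1]
ee_rot: [0.188, -3.128, -0.015]
ft_force: [-0.7, 0.1, 0.5]
gripper_width: 85.6
t 3.08 pos [ 532.1 -372.7    9.1] yaw -173.1 q [ 0.93  0.97 -0.65  1.59  0.72  0.85  1.68] F [-0.7  0.1  0.5] w 85.6
shift cm [-0.17 -0.16  0.31] turn -0.1 tilt z [-0.009  0.009 -1.   ]
```

```bash
python3 -m jog '[[[-0.1,-0.1,0.5,0,0.5],[-0.1,-0.1,0.5,0,0],[-0.1,-0.1,0.5,0,0],[-0.1,-0.1,0.5,0,0],[-0.1,-0.1,0.5,0,0]]]' 110
python3 - <<'E'
from h import *
tgt([534,-374,6],187)
E
```

```text
time: 3.7
eef_pos: [533.8, -373.8, 5.2]
ee_rot: [0.188, -3.129, -0.013]
ft_force: [-0.5, 0.5, 3.9]
gripper_width: 17.3
t 3.70 pos [ 533.8 -373.8    5.2] yaw -173.1 q [ 0.93  0.98 -0.65  1.58  0.73  0.85  1.68] F [-0.5  0.5  3.9] w 17.3
shift cm [-0.01 -0.02 -0.08] turn -0.1 tilt z [-0.007  0.008 -1.   ]
```

```bash
python3 -m jog '[[[0,0,0,0,0],[0,0,-3,0,0],[0,0,-7,0,0],[0,0,-10,0,0],[0,0,-10,0,0]]]'
python3 - <<'E'
from h import *
tgt([462,-124,55],83); f=snap('top','t2.png'); crop(f,380,100,540,280,4,'c5.png'); f=snap('side');crop(f,200,250,460,400,3,'s2.png')
E
```

```text
time: 4.32
eef_pos: [536.0, -374.9, 107.2]
ee_rot: [0.188, -3.133, -0.01]
ft_force: [0.2, 0.7, -2.5]
gripper_width: 17.7
t 4.33 pos [ 536.  -374.9  107.2] yaw -173.1 q [ 0.97  0.86 -0.73  1.52  0.63  1.01  1.76] F [ 0.2  0.7 -2.5] w 17.7
shift cm [ 4.34 25.76  5.4 ] turn 103.9 tilt z [-0.003  0.006 -1.   ]
```

View pics/c5.png

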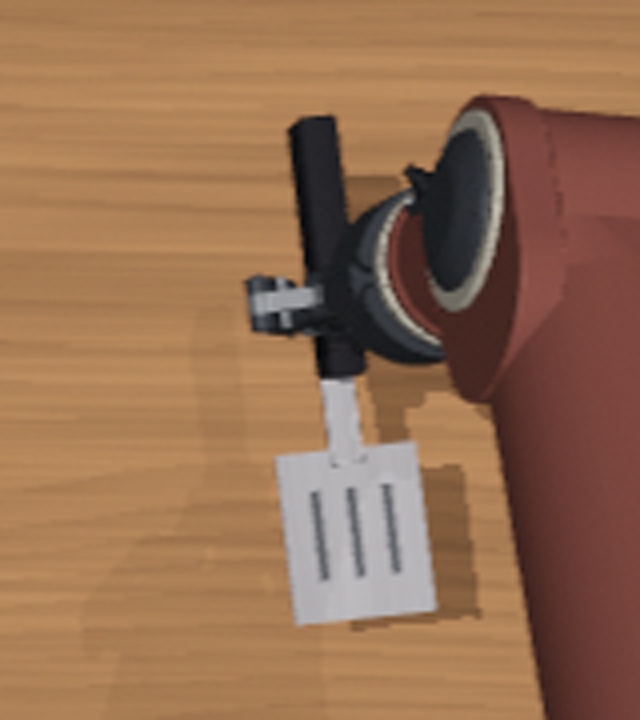

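View pics/s2.png

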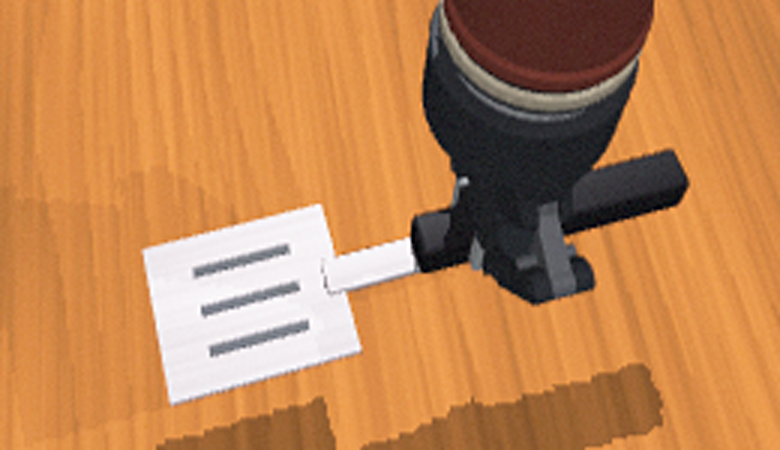

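Run:
```python
from h import *
from scipy.optimize import least_squares
f=last('top'); g=last('side')
c=lambda u,v:np.array((u/4+380-.375,v/4+100-.375)); s=lambda u,v:np.array((u/3+200-.33,v/3+250-.33))
# correspondences: tip+y side? top (297,625)=tip left(+y); (437,609) tip -y ; base (275,458)+y ; (415,442) -y
P={'tip+y':(c(297,625),s(143,248)),'tip-y':(c(437,609),s(172,404)),'base+y':(c(275,458),s(321,204)),'base-y':(c(415,442),s(360,351))}
for k,(a,b) in P.items():
    r=least_squares(lambda p:np.r_[proj(f,p)-a,proj(g,p)-b],[400,-390,105]); print(k,r.x.round(1),r.cost.round(2))
```

```text
tip+y [ 380.  -359.2  103.7] 0.03
tip-y [ 388.9 -429.1  102.8] 0.08
base+y [ 463.7 -348.6  101.5] 0.01
base-y [ 471.8 -418.5  102.1] 0.15
```

Run:
```python
from h import *
tgt([456,-171,105],83.1)
```

```text
t 4.42 pos [ 533.5 -374.5  103.9] yaw -173.1 q [ 0.97  0.86 -0.73  1.53  0.63  1.01  1.76] F [ 0.7  0.1 -1.1] w 17.2
shift cm [ 5.26 21.13  0.14] turn 103.8 tilt z [-0.009  0.009 -1.   ]
```

```bash
python3 -m jog '[[[0.5,3,0,10,0],[1,6,0,20,0],[2,10,0,30,0],[3,14,0,40,0],[4,17,0,50,0]]]'
python3 - <<'E'
from h import *
tgt([456,-171,105],83.1)
E
```

```text
time: 5.05
eef_pos: [471.4, -208.3, 104.2]
ee_rot: [-1.155, -2.904, -0.009]
ft_force: [0.7, -0.6, -0.8]
gripper_width: 17.6
t 5.05 pos [ 471.4 -208.3  104.2] yaw 136.6 q [ 0.7   0.63 -0.5   1.93  0.44  0.71  0.75] F [ 0.7 -0.6 -0.8] w 17.6
shift cm [ 3.68  1.65 -0.02] turn 53.5 tilt z [-0.013  0.011 -1.   ]
```

```bash
python3 -m jog '[[[1,0.5,0,10.5,0],[2,1,0,21,0],[3,1.3,0,31.5,0],[3.7,1.6,0,42,0],[3.7,1.6,0,52.5,0]]]'; python3 -m jog '[[[0,0,0,0.8,0],[0,0,0,0.8,0]]]'
python3 - <<'E'
from h import *
tgt([456,-171,55],83.1); f=snap('top','t3.png'); f=snap('side','s3.png');tgt([456,-171,55],83.1)
E
```

```text
time: 5.68
eef_pos: [453.8, -170.2, 103.2]
ee_rot: [-2.322, -2.084, 0.007]
ft_force: [0.3, -0.9, -0.9]
gripper_width: 17.7
time: 5.92
eef_pos: [452.9, -170.0, 102.2]
ee_rot: [-2.333, -2.07, 0.01]
ft_force: [-0.3, 0.8, -1.9]
gripper_width: 17.3
t 5.92 pos [ 452.9 -170.   102.2] yaw 83.1 q [ 0.47  0.57 -0.23  2.01  0.2   0.6  -0.01] F [-0.3  0.8 -1.9] w 17.3
shift cm [-0.11  0.42  4.71] turn 0.0 tilt z [-0.02   0.013 -1.   ]
t 6.03 pos [ 453.4 -170.3  102.6] yaw 83.1 q [ 0.47  0.57 -0.23  2.01  0.2   0.6  -0.01] F [ 0.9  0.  -1.5] w 18.0
shift cm [-0.09  0.37  4.76] turn -0.0 tilt z [-0.019  0.013 -1.   ]
```

View pics/t3.png

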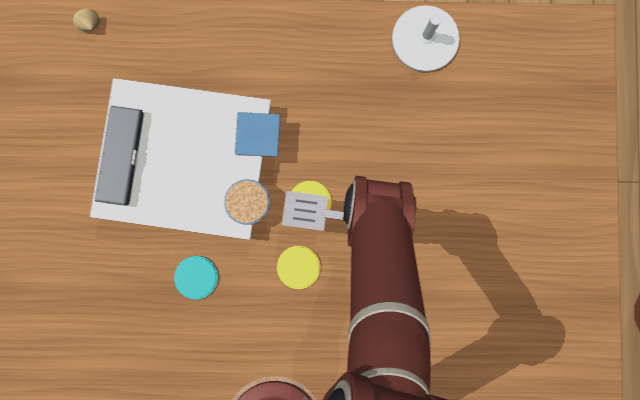

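View pics/s3.png

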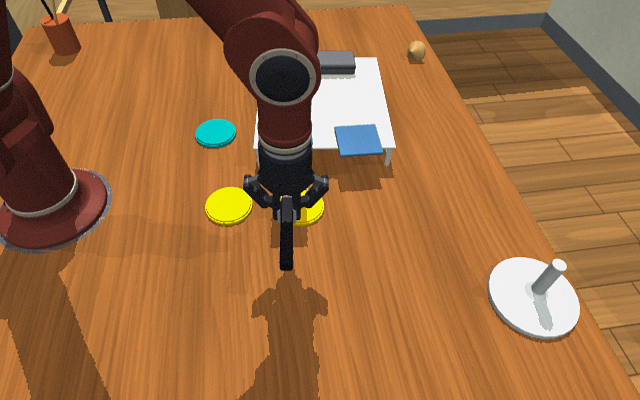

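Run:
```python
from h import *
f=last('top'); crop(f,210,150,360,250,5,'c6.png')
```

```text
(no output)
```

View pics/c6.png

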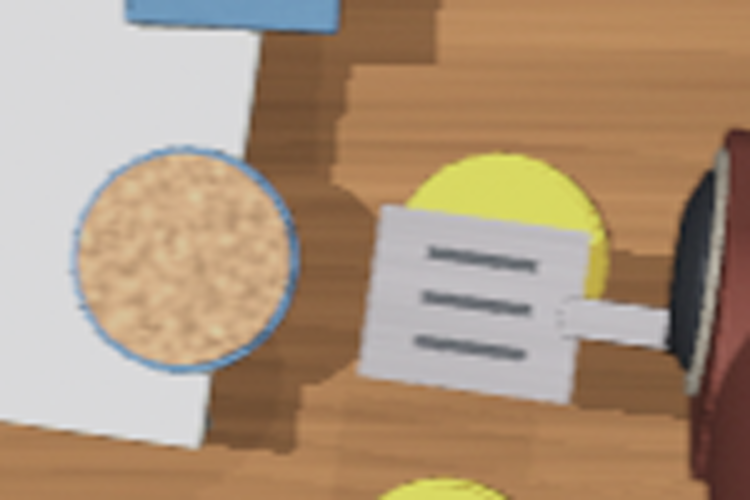

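Run:
```python
from h import *
f=last('top'); c=lambda u,v:(u/5+210-.4,v/5+150-.4)
A=ray(f,*c(382,205),102);B=ray(f,*c(359,376),102);D=ray(f,*c(590,233),102);E_=ray(f,*c(572,403),102)
tip=(A+B)/2;base=(D+E_)/2
print(A,B,D,E_,tip,base,np.degrees(np.arctan2(*(tip-base)[[1,0]])),np.linalg.norm(A-B))
C=(ray(f,*c(70,260),67)+ray(f,*c(299,260),67)+ray(f,*c(185,146),67)+ray(f,*c(185,374),67))/4
d=np.array([.12,.9928]);n=np.array([.9928,-.12]);r=(tip-C)[:2]
print('C',C,'tip along',r@d,'lat',r@n, 'tipTCP', (tip-np.array([453.4,-170.3,0]))[:2]@d)
```

```text
[505.03279452 -21.94897935 102.        ] [436.10758226 -14.21905545 102.        ] [ 495.20510789 -105.87799168  102.        ] [426.83113606 -99.80220948 102.        ] [470.57018839 -18.0840174  102.        ] [ 461.01812197 -102.84010058  102.        ] 83.56986030678223 69.35731114559789
C [483.43846432  61.96183167  67.        ] tip along -81.01371206728948 lat -3.1701224511838157 tipTCP 153.18045013249923
```

```bash
python3 -m jog '[[[0,0.3,2,0,0],[0,0.3,4,0,0],[0,0.3,5,0,0],[0,0.3,5,0,0]]]'
python3 - <<'E'
from h import *
f=snap('top'); crop(f,210,150,360,250,5,'c7.png'); tgt([457.5,-170.5,54],83.1)
E
```

```text
time: 6.52
eef_pos: [455.0, -169.9, 52.1]
ee_rot: [-2.333, -2.068, 0.009]
ft_force: [0.6, 0.1, -1.4]
gripper_width: 17.6
t 6.58 pos [ 455.5 -170.1   52.7] yaw 83.1 q [ 0.45  0.65 -0.19  2.04  0.23  0.49 -0.04] F [-0.2 -0.6 -1.2] w 17.9
shift cm [-0.01  0.2  -0.14] turn -0.0 tilt z [-0.018  0.013 -1.   ]
```

View pics/c7.png

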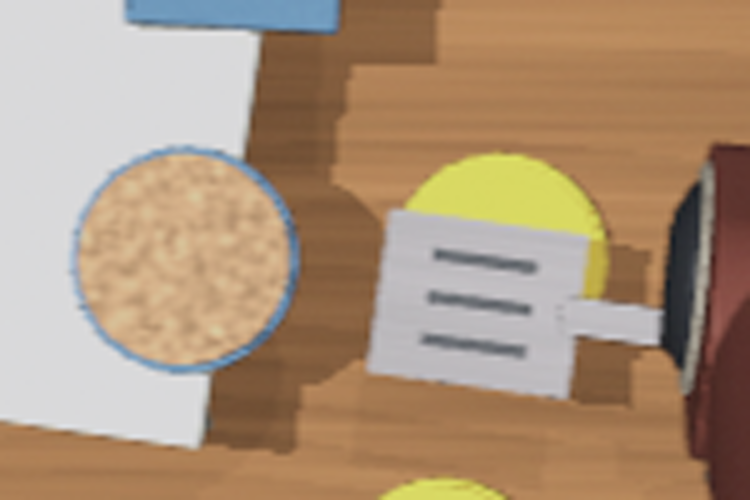

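```bash
python3 -m jog '[[[1.2,0.1,0,0,0],[2.5,0.2,0,0,0],[3.8,0.2,0,0,0],[5,0.2,0,0,0],[5,0.2,0,0,0]]]'
python3 - <<'E'
from h import *
f=snap('top'); crop(f,210,150,360,250,5,'c8.png'); snap('side','s4.png');tgt([457.5,-170.5,54],83.1)
E
```

```text
time: 7.2
eef_pos: [463.8, -119.0, 53.3]
ee_rot: [-2.331, -2.072, 0.007]
ft_force: [-0.2, -0.5, -1.7]
gripper_width: 17.6
t 7.30 pos [ 463.5 -120.8   53.1] yaw 83.1 q [ 0.34  0.65 -0.18  2.06  0.22  0.47 -0.13] F [ 0.3  0.6 -0.5] w 17.7
shift cm [-5.    0.   -0.14] turn 0.0 tilt z [-0.019  0.013 -1.   ]
```

View pics/c8.png

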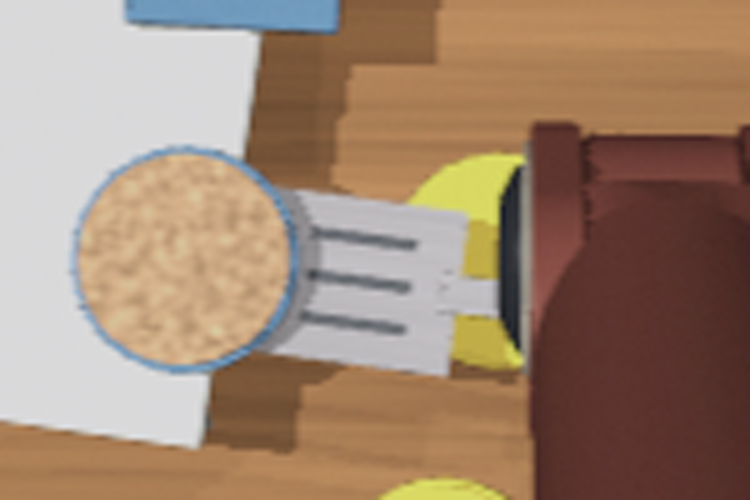

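View pics/s4.png

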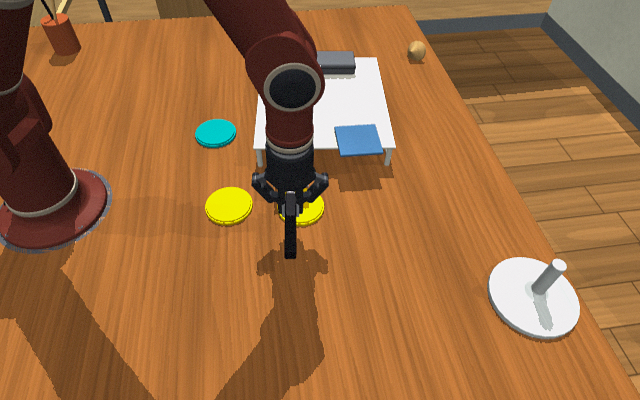

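```bash
python3 -m jog '[[[0,0,-0.7,0,0],[0.1,0,-2.1,0,0],[0.5,0,-3.4,0,0],[1.05,0,-4.6,0,0],[1.05,0,-4.6,0,0]]]'
python3 - <<'E'
from h import *
tgt([463.5,-120.8,53.1],83.1);f=snap('top'); crop(f,210,150,360,250,5,'c9.png'); f=snap('side');crop(f,230,40,430,190,4,'s5.png')
E
```

```text
time: 7.92
eef_pos: [466.6, -110.6, 100.6]
ee_rot: [-2.335, -2.072, 0.006]
ft_force: [0.8, -0.8, -1.9]
gripper_width: 18.0
t 7.92 pos [ 466.6 -110.6  100.6] yaw 83.2 q [ 0.34  0.56 -0.21  2.03  0.19  0.58 -0.12] F [ 0.8 -0.8 -1.9] w 18.0
shift cm [-1.1  -0.1   4.74] turn 0.1 tilt z [-0.016  0.012 -1.   ]
```

View pics/c9.png

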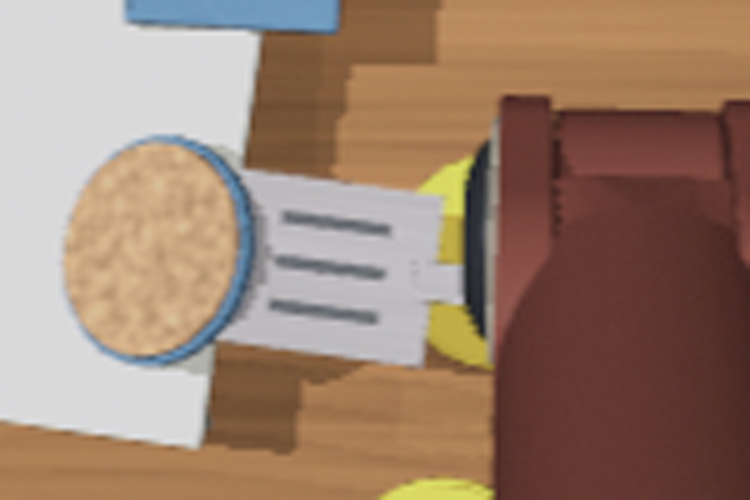

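View pics/s5.png

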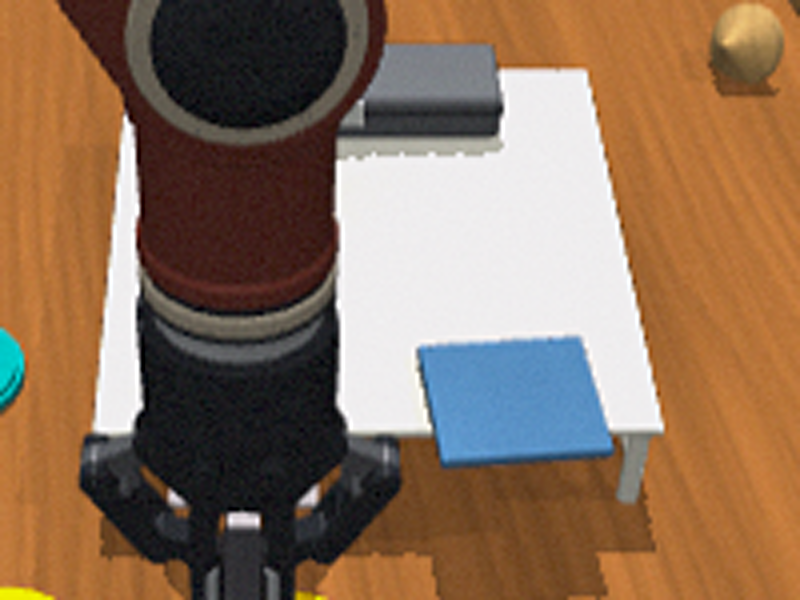

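```bash
python3 -m jog '[[[0.8,0,-1.1,0,0],[1.75,0,-2.1,0,0],[2.9,0,-2.9,0,0],[2.9,0,-2.9,0,0]]]'
python3 - <<'E'
from h import *
tgt([463.5,-120.8,53.1],83.1);f=snap('top'); crop(f,190,150,340,250,5,'c10.png')
E
```

```text
time: 8.52
eef_pos: [470.5, -80.8, 129.7]
ee_rot: [-2.332, -2.074, 0.005]
ft_force: [-1.1, -0.2, -1.1]
gripper_width: 18.0
t 8.53 pos [470.5 -80.8 129.7] yaw 83.3 q [ 0.29  0.51 -0.23  2.01  0.16  0.65 -0.16] F [-1.1 -0.2 -1.1] w 18.0
shift cm [-4.14 -0.1   7.62] turn 0.2 tilt z [-0.016  0.013 -1.   ]
```

View pics/c10.png

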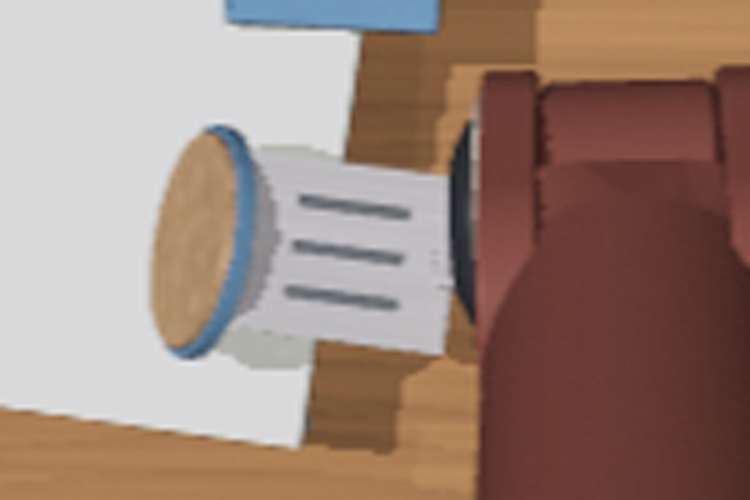

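```bash
python3 -m jog '[[[1.2,0,-0.6,0,0],[2.4,0,-0.8,0,0],[3.4,0,-0.9,0,0],[3.4,0,-0.9,0,0]]]'
python3 - <<'E'
from h import *
tgt([463.5,-120.8,53.1],83.1);f=snap('top'); crop(f,190,150,340,250,5,'c11.png')
E
```

```text
time: 9.07
eef_pos: [474.3, -46.6, 138.6]
ee_rot: [-2.331, -2.075, 0.006]
ft_force: [-1.0, 0.3, -0.8]
gripper_width: 17.7
t 9.07 pos [474.3 -46.6 138.6] yaw 83.4 q [ 0.22  0.5  -0.23  2.    0.15  0.68 -0.22] F [-1.   0.3 -0.8] w 17.7
shift cm [-7.59 -0.06  8.47] turn 0.3 tilt z [-0.017  0.013 -1.   ]
```

View pics/c11.png

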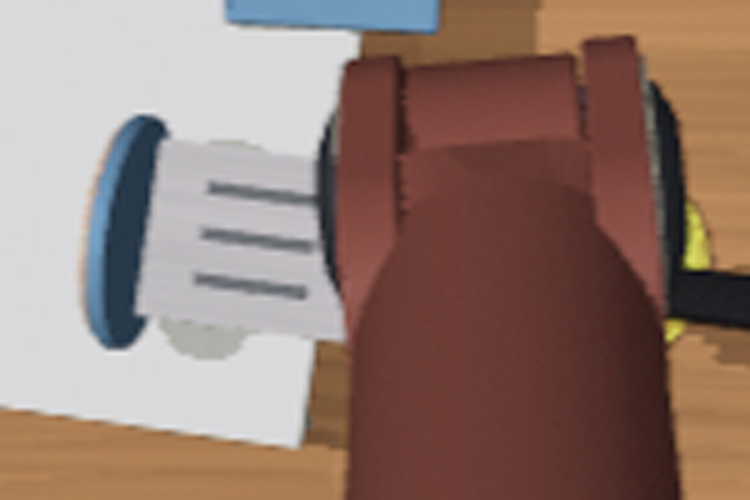

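```bash
python3 -m jog '[[[0.7,0,0,0,0],[1.4,0,0.1,0,0],[1.4,0,0.1,0,0],[1.4,0,0.1,0,0]]]'
python3 - <<'E'
from h import *
tgt([463.5,-120.8,53.1],83.1);f=snap('top'); crop(f,100,70,320,250,3,'c12.png')
E
```

```text
time: 9.62
eef_pos: [475.7, -33.8, 137.6]
ee_rot: [-2.332, -2.074, 0.008]
ft_force: [-0.1, -0.5, -0.8]
gripper_width: 17.7
t 9.62 pos [475.7 -33.8 137.6] yaw 83.3 q [ 0.19  0.5  -0.23  2.    0.15  0.67 -0.25] F [-0.1 -0.5 -0.8] w 17.7
shift cm [-8.87 -0.03  8.36] turn 0.2 tilt z [-0.018  0.012 -1.   ]
```

View pics/c12.png

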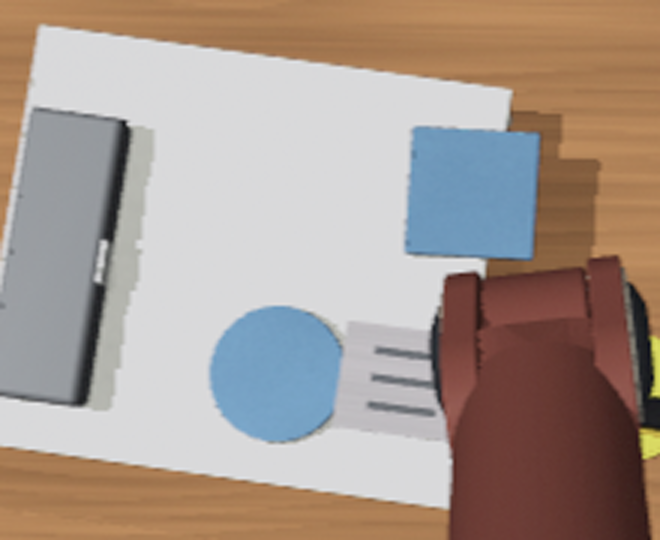

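The coaster now lies on the tier glazed face up, at crop (277,373). Next I'll back off and lay the spatula down on the clear table at the robot's right.

```bash
python3 -m jog '[[[-5,0,0,0,0],[-11,0,0,0,0],[-17,0,0,0,0],[-23,0,0,0,0],[-28,0,0,0,0]]]'
python3 - <<'E'
from h import *
tgt([460,-385,8],83.1)
E
```

```text
time: 10.3
eef_pos: [441.8, -315.2, 134.7]
ee_rot: [-2.336, -2.071, 0.009]
ft_force: [0.1, 0.5, -1.6]
gripper_width: 17.6
t 10.30 pos [ 441.8 -315.2  134.7] yaw 83.1 q [ 0.73  0.59 -0.23  1.83  0.18  0.77  0.28] F [ 0.1  0.5 -1.6] w 17.6
shift cm [-6.83  2.89 12.56] turn 0.0 tilt z [-0.018  0.011 -1.   ]
```

```bash
python3 -m jog '[[[-4,1.5,3,0,0],[-6.8,2.9,6,0,0],[-6.8,2.9,9,0,0],[-6.8,2.9,11,0,0],[-6.8,2.9,11.5,0,0]]]'
python3 - <<'E'
from h import *
tgt([460,-385,6.5],83.1); f=snap('top','t5.png'); f=snap('side','s6.png');tgt([460,-385,6.5],83.1)
E
```

```text
time: 10.92
eef_pos: [459.2, -384.5, 16.9]
ee_rot: [-2.334, -2.068, 0.01]
ft_force: [0.6, -0.6, -1.6]
gripper_width: 17.3
t 10.93 pos [ 459.2 -384.5   16.9] yaw 83.1 q [ 0.77  0.82 -0.19  1.74  0.24  0.63  0.33] F [ 0.6 -0.6 -1.6] w 17.3
shift cm [-0.05  0.11  1.04] turn -0.0 tilt z [-0.02   0.013 -1.   ]
t 11.03 pos [ 460.2 -384.9   18.3] yaw 83.1 q [ 0.77  0.82 -0.19  1.74  0.24  0.63  0.33] F [ 1.1 -0.4 -1.7] w 17.7
shift cm [-0.02  0.    1.18] turn -0.0 tilt z [-0.018  0.012 -1.   ]
```

View pics/s6.png

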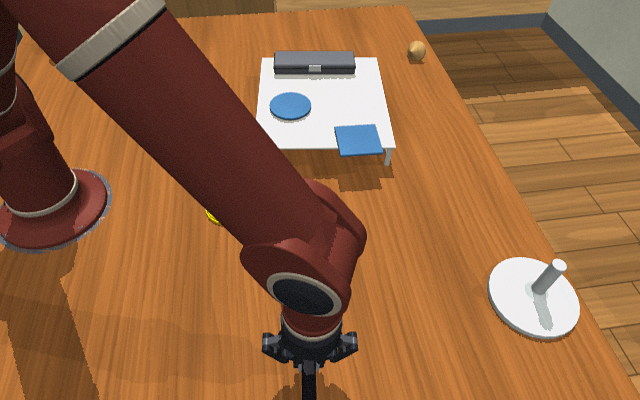

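The side view shows the round coaster blue side up at (290,106), lying on the tier, with the square one unmoved at (358,140). I'll lower the last ~11 mm and check the contact force.

```bash
python3 -m jog '[[[0,0,0.5,0,0],[0,0,0.9,0,0],[0,0,1.15,0,0],[0,0,1.15,0,0]]]'
python3 - <<'E'
from h import *
tgt([460,-385,6],83.1)
E
```

```text
time: 11.52
eef_pos: [459.9, -384.7, 6.8]
ee_rot: [-2.335, -2.07, 0.009]
ft_force: [1.0, -0.2, -1.4]
gripper_width: 17.7
t 11.53 pos [ 459.9 -384.7    6.8] yaw 83.1 q [ 0.77  0.84 -0.18  1.74  0.24  0.61  0.32] F [ 1.  -0.2 -1.4] w 17.7
shift cm [-0.03  0.01  0.08] turn -0.0 tilt z [-0.018  0.012 -1.   ]
```

```bash
python3 -m jog '[[[0,0,0.15,0,0],[0,0,0.15,0,0.2],[0,0,0.15,0,0.5],[0,0,0.15,0,1],[0,0,0.15,0,1]]]' 20; python3 -m jog '[[[0,0,-0.5,0,1],[0,0,-3,0,1],[0,0,-8,0,1],[0,0,-13,0,1],[0,0,-18,0,1]]]'
python3 - <<'E'
from h import *
tgt([460,-385,6],83.1)
E
```

```text
time: 12.15
eef_pos: [459.9, -384.7, 5.3]
ee_rot: [-2.335, -2.07, 0.009]
ft_force: [0.5, -0.2, 0.4]
gripper_width: 71.5
time: 12.78
eef_pos: [463.1, -386.7, 187.3]
ee_rot: [-2.336, -2.07, 0.009]
ft_force: [0.6, -0.7, 0.0]
gripper_width: 85.4
t 12.78 pos [ 463.1 -386.7  187.3] yaw 83.1 q [ 0.81  0.61 -0.25  1.6   0.17  0.98  0.39] F [ 0.6 -0.7  0. ] w 85.4
shift cm [-0.03  0.02 18.13] turn 0.0 tilt z [-0.018  0.011 -1.   ]
```

```bash
python3 -m jog '[[[-4,0,0,0,1],[-8,0,0,0,1],[-12,0,0,0,1],[-16,0,0,0,1],[-16,0,0,0,1]]]'
python3 - <<'E'
from h import *
f=snap('top','t6.png'); snap('side','s7.png'); g=last('side');crop(g,230,40,430,190,4,'c13.png');crop(f,80,70,340,250,3,'c14.png')
E
```

```text
time: 13.4
eef_pos: [440.7, -549.7, 185.1]
ee_rot: [-2.342, -2.063, 0.014]
ft_force: [-0.2, 0.4, -1.1]
gripper_width: 85.5
```

View pics/t6.png

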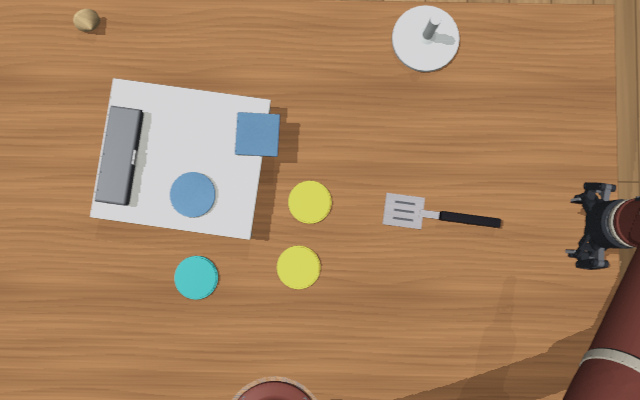

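View pics/s7.png

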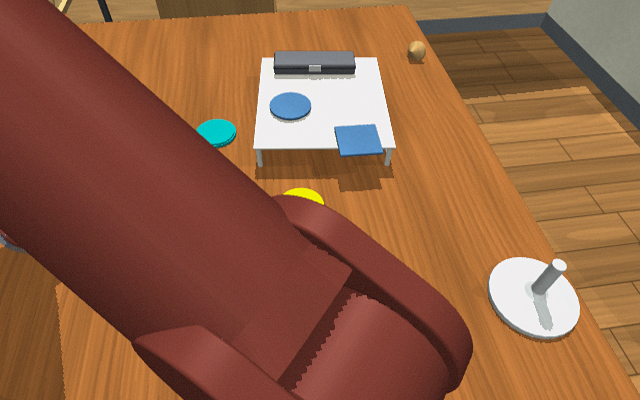

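View pics/c13.png

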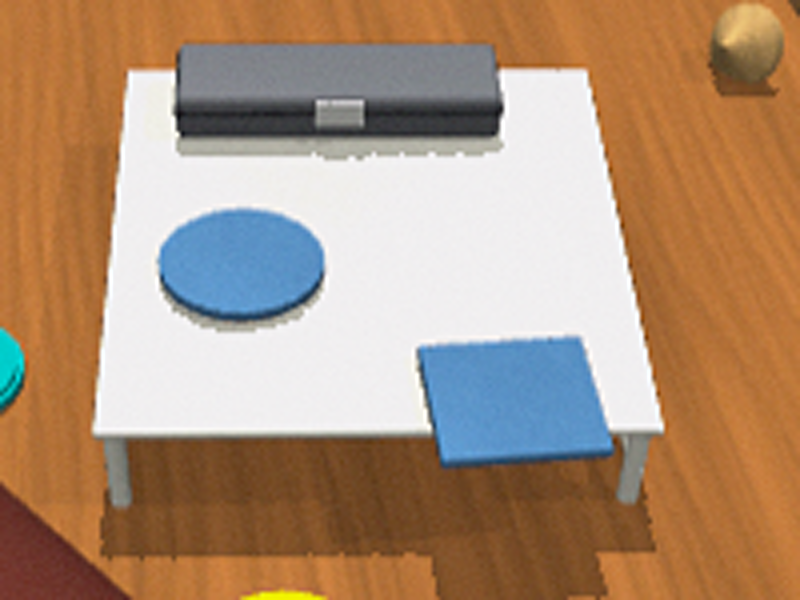

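View pics/c14.png

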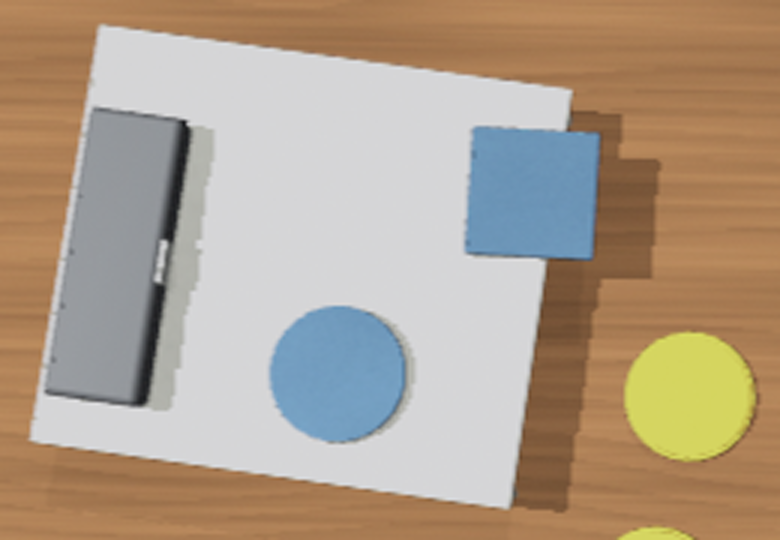

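The round coaster is flat and glazed face up at top (192,195). The square coaster and pencil case show the same pixels as at the start. The spatula lies flat at (384–501,194–228), and the gripper is clear.

```bash
python3 -m jog '[[[0,0,0,0,1],[0,0,0,0,1]]]'; python3 -c "
from station import ctrl
print(ctrl.close_job())"
```

```text
time: 13.75
eef_pos: [444.7, -543.7, 185.9]
ee_rot: [-2.333, -2.072, 0.007]
ft_force: [-0.2, 0.6, -0.5]
gripper_width: 85.3
the job is handed in; nothing more can be done
None
```

The round coaster is flipped: it lies flat on the tier with its glazed face up. I slid the spatula blade about 17 mm under its overhanging rim and tipped it over on its far edge. Then I laid the spatula flat on the clear table at the robot's right and handed in at about 13.8 s of the 58 s allowed. The spatula lies about 100° round from how it first lay, a little nearer the tier.

In the last pictures from both cameras:
- **Round coaster:** it is blue side up, wholly on the tier and clear of the pencil case.
- **Other objects:** the square coaster and pencil case show no shift, and the yellow and turquoise look-alikes seen from above are where they were.
- **Robot:** the gripper was open and touching nothing. The wrist force readings I took stayed under about 4 N.

The arm hid the spatula from the side camera at the end. That it lies flat rests on the top view and on the grip height at release, which was within 0.1 mm of the height at pick-up. No check failed or disagreed.

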